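Seal the airtight nut bin

TASK

The airtight bin of hazelnuts has been left with its lid ajar. Using only the fingertips or the outside of the fingers, press the wooden lid down until it is fully shut, and then push the steel clip lever on the lid's front edge down past its dead centre so that it snaps home against the front of the bin. Do not lift, tip or shove the bin, leave the things around it where they are, and finish clear of everything.

Things in the scene. Friction and masses are not known exactly. Their poses are not given: they have to be found in the camera images.
- nut_bin: The bin: white open-topped box 100 mm deep (its x), 110 wide (y), 108 high, about 1.5 kg filled, standing loose on the worktop. Origin: centre of its underside, z up. Its front, where the clip closes, faces its -x; the lid's hinge lies along its y at the rear rim, 57 mm behind the origin (+x) and 108 mm up.
- bin_lid (a joint): Angle of the wooden lid (106 mm deep, 112 wide, 13 thick) about the rear hinge: 0 = fully shut, its top then 122 mm above the worktop; the value grows as the lid opens, to 1.2. The hinge is stiff: the lid stays at whatever angle it is left and must be pressed all the way down, about 3 N at its middle. Clear of the clip, it is best pressed near its middle or behind it.
- bin_clip (a joint): Angle of the steel clip lever (plate 28 mm wide) on the lid: 0 = snapped home, hanging down the bin's front, claw under the keeper; 2.0 = open, as found (lid shut: points forward, 0.43 rad above level). A spring drives it to the nearer end; dead centre 1.0. Tipping it needs about 0.2 N m, 6 N pressed down 35 mm in front of the pivot. If closed with the lid up, it keeps the lid from shutting.
- lid_edge (a point): Middle of the lid's free (front) edge, at half its thickness: 111 mm from the hinge axis.
- clip_pivot (a point): Pivot of the clip, 6 mm in front of lid_edge; with the lid shut it is 114 mm above the worktop and 60 mm in front of the bin's origin.
- clip_tip (a point): Middle of the clip's rolled free edge (7 mm thick), 61 mm from the pivot.
- jam_jar: Glass jar with screw lid, 65 x 69 x 86 mm, stands beside the bin; origin at the centre of its underside. Leave alone.
- honey_jar: Squat glass jar, 58 x 62 x 99 mm, stands on the bin's other side; origin at the centre of its underside. Leave alone.
- mug_blue: Mug with a broad band, 90 x 130 x 96 mm; origin at the centre of its underside. Leave alone.
- tamper: Coffee tamper, 58 x 58 x 90 mm; origin at the centre of its underside. Leave alone.
- garlic: Garlic bulb, 48 x 50 x 51 mm; origin at the centre of its underside. Leave alone.
- teaspoon_b: Teaspoon lying flat, 130 x 26 x 11 mm; origin under its middle. Leave alone.

How it is judged:
By the outcome, as a careful person would: the job done as asked, in the order asked, and still so for the second after the job is handed in, with the robot touching nothing.
It also fails if it takes over 35 s, if anything falls off the work surface, if the arm or the gripper's body presses on something with over 40 N, if the wrist force passes 120 N, or if a joint passes its speed limit or range.

ROBOT

A 6-joint arm with a two-finger parallel gripper is mounted at the origin on a cart in front of the work surface, level with it; the furniture and walls round the work are solid. World frame = base frame: x ahead of the robot, y to its left, z up, the work surface at z = 0. Lengths are in m, angles in rad, forces in N, time in s.
With the tool pointing down it reaches from about 0.325 to 1 m from the base axis. Payload 5.1 kg.
Tool frame: the origin (TCP) lies at the very end of the fingers, on their centre line; the grasp point (between the pads) lies 19 mm behind it; z points along the fingers, y is the line along which they close (so a half turn about z gives the same grasp; the last joint's range is limited). The gripper opens to 85 mm and grips with 20 to 120 N. Pads are 22 mm wide; open, the fingers measure 114 mm over their backs; the gripper's body (76 mm by 85 mm) begins 54 mm behind the grasp point. The pads swing forward as they close: fully open they stand 13 mm farther back than shut.
Start: joints at [1.131, 0.124, 1.65, -0, 1.367, -0.083], TCP at [0.227, 0.609, 0.231] pointing down, gripper open.
Joint ranges: [-2.61, 2.61], [-1.02, 2.33], [0.03, 2.71], [-1.35, 4.49], [0.32, 2.68], [-2.91, 2.91]. Speed limits (rad/s): [2.57, 2.57, 3.14, 3.14, 3.14, 3.14].

INTERFACE

Orientations are given as a rotation vector (axis times angle).
In Python, from rig import env, eyes, ticket gives the robot as it stands.
- The arm moves only by the tool move_arm, never from a script. Its argument "steps" is a list of rows, each a list of 3 entries, a list of its own where there are three numbers: the shift along the tool's x, y, z scaled (see below), then the turn about the tool's z scaled (see below), then the closure, from -1 (fully open) to 1 (shut). A call has 1 to 8 rows; each row shifts and turns the commanded pose from where the row before left it, along the tool's axes as they then stand; what a row does not reach is not made up. The controller multiplies each number of a shift by 100 mm and each number of a turn by 90 degrees. A row lasts 1/8 s, in which the tool goes at most 62.5 mm and 10.7 degrees, less where a joint would pass 70% of its speed; a pose out of reach is approached as far as the arm can. A call with a number of a shift or a turn outside -1 to 1 is refused whole. A call with a gripper value outside its range is refused whole. The fingers move at their own pace and stop on an object; "force" is the grip in N (left out, the last holds). Time passes only in rows, so rows that do not move let the fingers close. It gives the time, the measured TCP pose, the force, the opening and the grip force at its end, in the units of the state.
- env.observe(): the state, without advancing time (a new reading comes with each control period).
- eyes.read_camera(name): name is "scene" or "top"; returns the picture (420x560x3 uint8, red, green, blue); there is no depth.
- eyes.camera_params(name): a dict with "vfov" (degrees; the focal length in pixels is half the picture's height over the tangent of half this angle, whatever the lens; pixels are square), "cx", "cy" (the principal point, pixels), "distortion" ([k1, k2, p1, p2, k3] as OpenCV has them; the pictures are not rectified), "R" (3x3) and "t" (3): a world point X has camera coordinates R X + t. Camera axes: x right, y down, z forward; pixel columns grow to the right and rows downward; lengths in m; the calibration is good to about 2 mm. A picture is of the moment at which its call begins. camera_params takes no time and is no camera call.
- ticket.hand_in(): hands the job in; it is judged then, once.
The state is a dict: "time": time; "qpos": joint angles; "dq": joint speeds; "joint_efforts": joint torques, N m; "tcp_pos": TCP position; "ee_rot": TCP orientation; "ft_force": force on the tool from outside, world axes, zero at the start; "ft_torque": the same for the moment, N m; "finger_gap": finger opening in m; "grip_force": force on a finger pad.
Only numpy, scipy, OpenCV 4.12 (cv2) and the standard library are available. Lean on these libraries where they do the work, as an engineer would, in place of code of your own. Each camera call takes 0.05 s, during which the arm holds its last target. There are 200 camera calls.

## Working session

There is one attempt and no reset: what is moved stays moved. The work goes in short steps, Python scripts to look and compute and a tool call to move; the robot and the scene stay as the last step left them, time stands still between calls to the robot, and variables do not carry over. Pictures are saved under pics/ and viewed, at most 10 in all, crops included, and the job is handed in when it is done.

Besides the shell and the picture viewer there is one more tool, called in YAML: its name, and indented under it one key for each argument. move_arm: Moves the arm, as the interface text tells. Shifts and turns lie within -1 to 1; 1 stands for 100 mm of shift or 90 degrees of turn. Its arguments: {"type":"object","properties":{"steps":{"type":"array"},"force":{"type":"number"}},"required":["steps"]}

```bash
mkdir -p pics
cat > h.py <<'E'
import sys; sys.path.insert(0,'.')
import numpy as np, cv2
from rig import env, eyes, ticket
def cam(n):
    p=eyes.camera_params(n); f=210/np.tan(np.radians(p["vfov"])/2)
    K=np.array([[f,0,p["cx"]],[0,f,p["cy"]],[0,0,1]]); return K,np.array(p["distortion"],float),np.array(p["R"]),np.array(p["t"])
def ray(n,uv):
    K,d,R,t=cam(n); u=cv2.undistortPoints(np.array([[uv]],float),K,d)[0,0]
    return -R.T@t, R.T@np.array([u[0],u[1],1])
def onz(n,uv,z):
    o,v=ray(n,uv); return o+v*(z-o[2])/v[2]
def proj(n,X):
    K,d,R,t=cam(n); return cv2.projectPoints(np.array(X,float).reshape(-1,3),cv2.Rodrigues(R)[0],t,K,d)[0][:,0]
def tri(a,b):
    (o1,v1),(o2,v2)=ray(*a),ray(*b)
    s=np.linalg.lstsq(np.c_[v1,-v2],o2-o1,rcond=None)[0]
    p,q=o1+s[0]*v1,o2+s[1]*v2; return (p+q)/2,np.linalg.norm(p-q)
def snap(n,name):
    im=eyes.read_camera(n); cv2.imwrite(f'pics/{name}.png',im[:,:,::-1]); return im
E
python3 - <<'E'
from h import *
snap('scene','s0');snap('top','t0')
for n in('scene','top'):
    K,d,R,t=cam(n);print(n,K[0,0],-R.T@t,R[2])
print(env.observe())
E
```

```text
scene 543.043915924962 [-0.09863207 -0.59078192  1.11027465] [ 0.4353101   0.54959482 -0.71305725]
top 392.84952508906866 [0.30627266 0.22566068 1.12689982] [ 0.23489481  0.0038789  -0.97201306]
{'time': 0.1, 'qpos': array([ 1.13139813e+00,  1.24454597e-01,  1.65153857e+00, -2.65955720e-05,
        1.36750816e+00, -8.25895884e-02]), 'dq': array([ 4.88442582e-04, -8.48685848e-04, -4.65526312e-03,  7.53759106e-04,
       -5.58120643e-04,  9.00901025e-05]), 'joint_efforts': array([ 5.95037091e-04, -4.24927211e+01, -3.66653717e+01, -1.58564449e-04,
        3.87146007e-03,  1.79854578e-05]), 'tcp_pos': array([0.22682663, 0.60854677, 0.23016576]), 'ee_rot': array([-5.57413736e-01, -3.09126991e+00,  2.90671912e-03]), 'ft_force': array([-0.35625364,  0.31573725,  0.15028467]), 'ft_torque': array([ 0.00333693, -0.04672989, -0.05044061]), 'grip_force': 0.0, 'finger_gap': 0.08531584397288933}
```

View pics/s0.png

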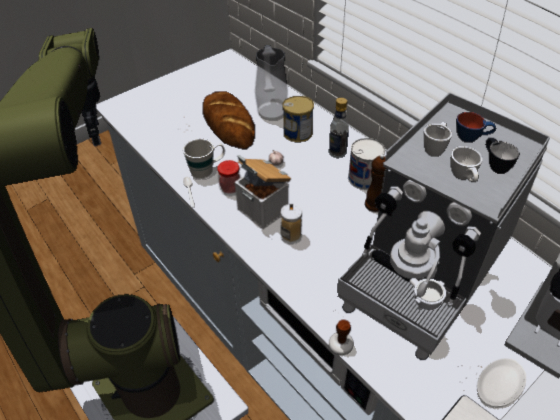

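View pics/t0.png

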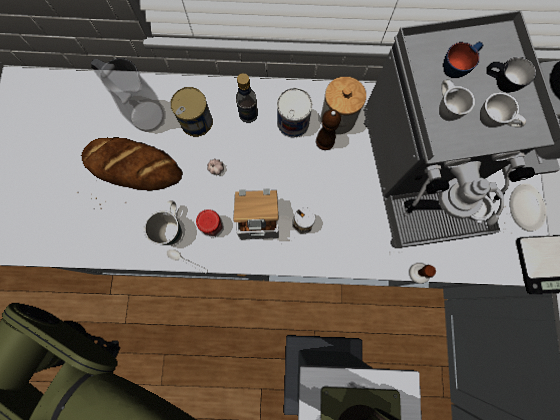

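The scene view shows the bin near (262,195) with its lid raised, the jam jar at (229,177) and the honey jar at (291,222). In the top view the bin is near (256,215), with its rear hinges at (240..270,192). I'll zoom in on both.

Run:
```python
import cv2,numpy as np
a=cv2.imread('pics/s0.png')[140:250,205:315];b=cv2.imread('pics/t0.png')[180:250,190:325]
a=cv2.resize(a,None,fx=5.4,fy=5.4,interpolation=cv2.INTER_CUBIC)
b=cv2.resize(b,None,fx=5.9,fy=5.9,interpolation=cv2.INTER_CUBIC)
cv2.imwrite('pics/s0c.png',a);cv2.imwrite('pics/t0c.png',b)
```

```text
(no output)
```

View pics/s0c.png

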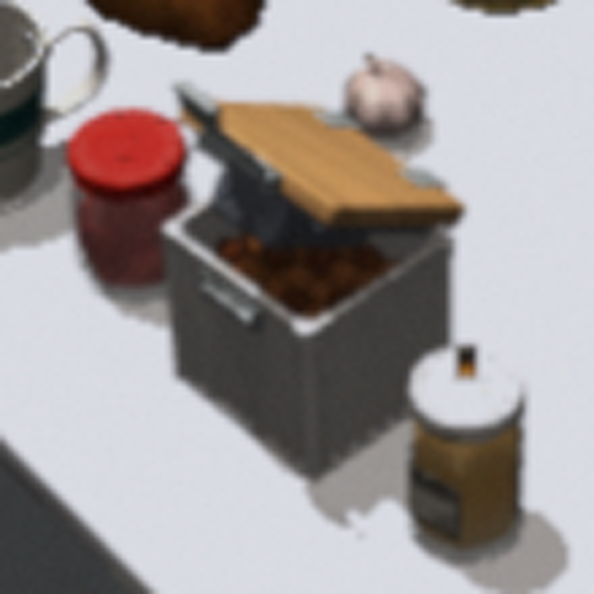

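View pics/t0c.png

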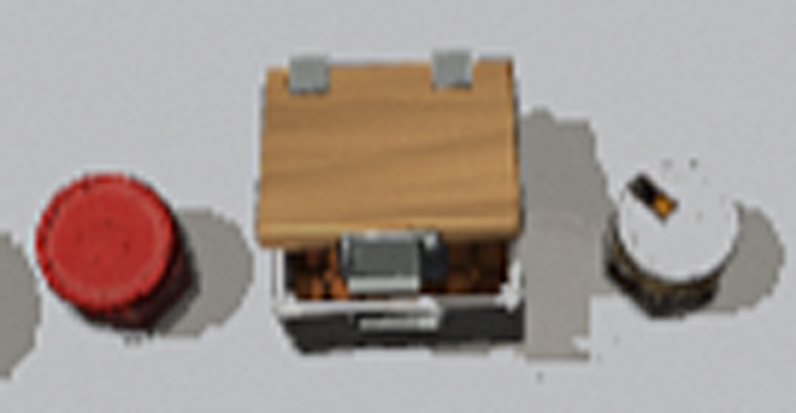

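The scene crop shows the bin's rim corners at (168,228), (308,330) and (452,240), with the lid's front-right corner near (332,215). In the top crop the front rim runs from (275,305) to (522,302), and the lid spans (268,70), (514,62), (520,225) and (258,238), with the clip plate at (342–445,235–290).

Run:
```python
from h import *
S=lambda u,v:('scene',(205+(u+.5)/5.4-.5,140+(v+.5)/5.4-.5))
T=lambda u,v:('top',(190+(u+.5)/5.9-.5,180+(v+.5)/5.9-.5))
for k,p in dict(FL=S(168,228),FR=S(308,330),RR=S(452,242),tFL=T(275,303),tFR=T(522,302)).items(): print(k,onz(*p,.108).round(4))
print('base',onz(*S(312,478),0).round(4),onz(*S(180,375),0).round(4),onz(*T(300,350),0).round(4),onz(*T(522,342),0).round(4))
print('FR tri',tri(S(308,330),T(522,302)))
print('lidFR top',tri(S(330,212),T(520,222)), 'low',tri(S(332,223),T(520,235)))
print('lidFL',tri(S(190,118),T(258,235)))
print('lidRR',tri(S(462,208),T(514,62)))
print('clip tip',tri(S(180,88),T(342,290)),'r',tri(S(215,108),T(418,290)))
print('honey top',onz(*T(680,228),.095),'jam',onz(*T(105,240),.086))
```

```text
FL [0.486  0.3353 0.108 ]
FR [0.4956 0.232  0.108 ]
RR [0.5895 0.2355 0.108 ]
tFL [0.4909 0.3417 0.108 ]
tFR [0.4958 0.2316 0.108 ]
base [0.4951 0.2341 0.    ] [0.4864 0.3374 0.    ] [0.4876 0.3402 0.    ] [0.496  0.2314 0.    ]
FR tri (array([0.49557319, 0.23168991, 0.10836375]), np.float64(0.0003947762846755315))
lidFR top (array([0.51595634, 0.23436933, 0.17296914]), np.float64(0.0042591429168784755)) low (array([0.51354036, 0.23327463, 0.16723095]), np.float64(4.3205437864066915e-05))
lidFL (array([0.51049163, 0.34465628, 0.16134048]), np.float64(0.0003579288383229656))
lidRR (array([0.60183682, 0.24022279, 0.12122873]), np.float64(0.0030510958420387345))
clip tip (array([0.47692365, 0.30158669, 0.22624722]), np.float64(0.002522154625722496)) r (array([0.47621139, 0.27140813, 0.23410634]), np.float64(0.0015799161987850073))
honey top [0.53537774 0.16110222 0.095     ] jam [0.52109283 0.42379609 0.086     ]
```

move_arm:
  steps:
    - [[0,0,-0.1],-0.1,1]
    - [[0,0,-0.1],-0.1,1]
    - [[0,0,0],-0.065,1]
  force: 30

```text
time: 0.48
tcp_pos: [0.2271, 0.6093, 0.2519]
ee_rot: [-0.099, 3.14, 0.001]
ft_force: [-0.8, 0.0, -0.4]
finger_gap: 0.0322
grip_force: 0.0
```

move_arm:
  steps:
    - [[-0.4,-0.3,0],0,1]
    - [[-0.45,-0.3,0],0,1]
    - [[-0.45,-0.3,0],0,1]
    - [[-0.45,-0.3,0],0,1]
    - [[-0.45,-0.3,0],0,1]
    - [[-0.45,-0.3,0],0,1]
    - [[-0.4,-0.3,0],0,1]
    - [[0,-0.3,0],0,1]

```text
time: 1.48
tcp_pos: [0.5479, 0.3858, 0.2499]
ee_rot: [0.09, -3.139, 0.002]
ft_force: [0.3, -1.2, -0.1]
finger_gap: 0.0002
grip_force: 0.0
```

move_arm:
  steps:
    - [[0,-0.4,0],0,1]
    - [[0,-0.35,0],0,1]
    - [[0,-0.23,0],0,1]
    - [[0,0,0],0,1]

```text
time: 1.98
tcp_pos: [0.5517, 0.2887, 0.2511]
ee_rot: [0.09, -3.14, -0.0]
ft_force: [-0.1, 0.0, 0.3]
finger_gap: -0.0001
grip_force: 0.0
```

Run:
```python
from h import *
a=snap('scene','s1')[130:240,200:310];b=snap('top','t1')[170:250,200:310]
a=cv2.resize(a,(400,400));b=cv2.resize(b,(400,291)); b=cv2.copyMakeBorder(b,0,109,0,0,0)
cv2.imwrite('pics/c1.png',np.hstack([a,b])[:,:,::-1]); o=env.observe();print(o['tcp_pos'],o['time'],o['finger_gap'])
```

```text
[0.55153215 0.29018974 0.25125072] 2.075 -0.0002944787226279371
```

View pics/c1.png

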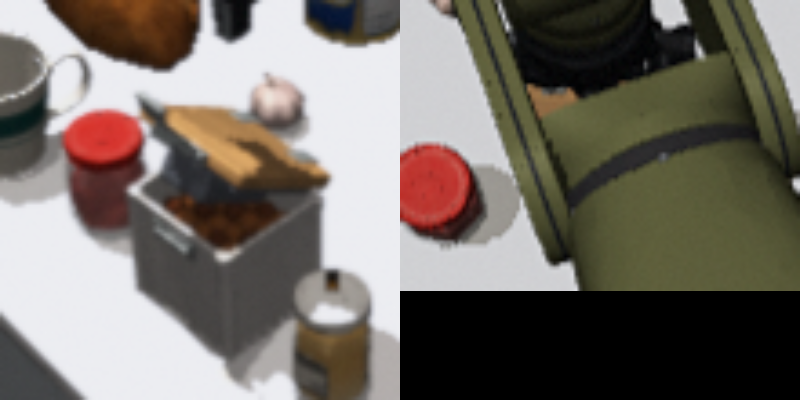

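The left half shows the lid untouched with the arm's shadow on it. In the top view the arm hides the bin, and the gripper isn't in my scene crop. I'll check the geometry by projection.

Run:
```python
from h import *
print(proj('scene',[env.observe()['tcp_pos'],[.5415,.29,.15]]))
cv2.imwrite('pics/c2.png',cv2.resize(cv2.imread('pics/s1.png')[60:220,160:360],(800,600)))
```

```text
[[263.13450525 138.60280929]
 [261.40152087 170.04245892]]
```

View pics/c2.png

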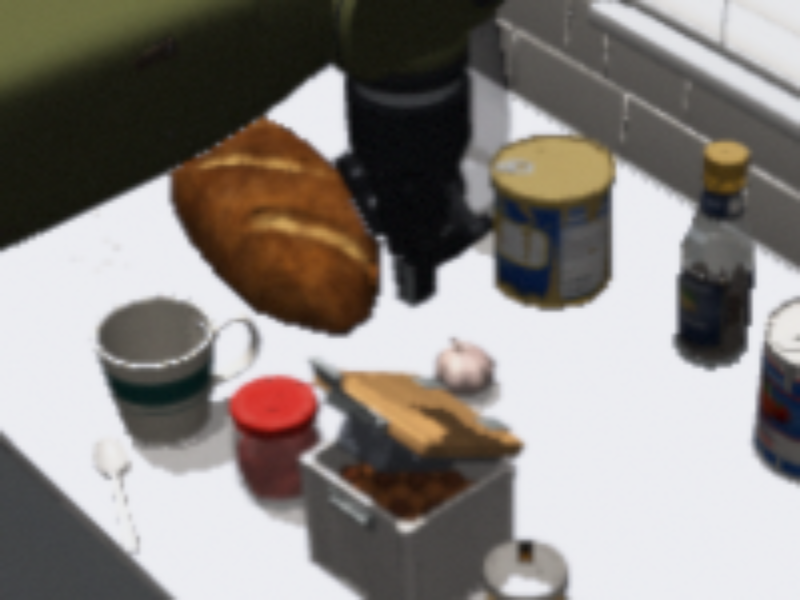

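The fingertips sit at about (263,140), which matches the projection, so they are centred above the lid. Pressing down now.

move_arm:
  steps:
    - [[0,0,0.4],0,1]
    - [[0,0,0.35],0,1]
    - [[0,0,0.15],0,1]
    - [[0,0,0.1],0,1]
    - [[0,0,0.1],0,1]
    - [[0,0,0.1],0,1]

```text
time: 2.82
tcp_pos: [0.5523, 0.2902, 0.1321]
ee_rot: [-0.093, 3.138, 0.001]
ft_force: [-0.6, 0.3, 1.1]
finger_gap: -0.0
grip_force: 0.5
```

move_arm:
  steps:
    - [[0,0,0.08],0,1]
    - [[0,0,0.04],0,1]
    - [[0,0,0],0,1]

```text
time: 3.2
tcp_pos: [0.5517, 0.2898, 0.1219]
ee_rot: [0.093, -3.14, 0.0]
ft_force: [-6.6, -2.9, 11.3]
finger_gap: 0.0002
grip_force: 5.7
```

move_arm:
  steps:
    - [[0,0,0.03],0,1]
    - [[0,0,0],0,1]

```text
time: 3.45
tcp_pos: [0.552, 0.2899, 0.1218]
ee_rot: [-0.094, 3.14, -0.0]
ft_force: [-11.7, -5.1, 23.4]
finger_gap: 0.0005
grip_force: 11.4
```

move_arm:
  steps:
    - [[0,0,-0.15],0,1]
    - [[0,0,-0.4],0,1]
    - [[0,0,-0.4],0,1]
    - [[0,0.5,0],0,1]
    - [[0,0.5,0],0,1]
    - [[0,0.5,0],0,1]
    - [[0,0.5,0],0,1]
    - [[0,0,0],0,1]

```text
time: 4.45
tcp_pos: [0.5387, 0.4923, 0.2104]
ee_rot: [0.099, -3.14, -0.0]
ft_force: [0.2, 0.4, -0.2]
finger_gap: 0.0001
grip_force: 0.0
```

Run:
```python
from h import *
a=snap('scene','s2')[130:240,205:315];b=snap('top','t2')[180:250,210:306]
a=cv2.resize(a,(400,400));b=cv2.resize(b,(400,292)); b=cv2.copyMakeBorder(b,0,108,0,0,0)
cv2.imwrite('pics/c3.png',np.hstack([a,b])[:,:,::-1]); o=env.observe();print(o['tcp_pos'],o['time'],o['ft_force'])
```

```text
[0.53956072 0.48937895 0.21063272] 4.55 [ 0.81950237 -1.07151646  0.59034423]
```

View pics/c3.png

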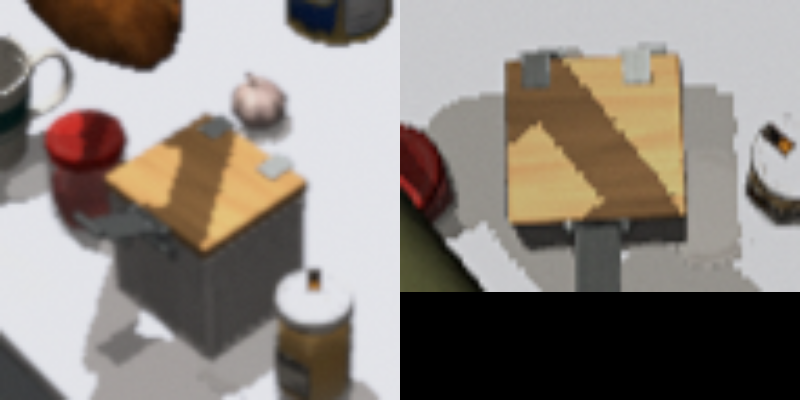

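The lid is flat and shut. The clip points forward in the top crop, columns 575–622, with the lid's front edge between (510,222) and (686,218).

Run:
```python
from h import *
T=lambda u,v:('top',(210+(u-400+.5)/4.167-.5,180+(v+.5)/4.171-.5))
print(onz(*T(510,222),.122),onz(*T(686,218),.122))
print('clip',onz(*T(598,270),.13),onz(*T(598,290),.132))
```

```text
[0.48338797 0.34019701 0.122     ] [0.49030129 0.23089902 0.122     ]
clip [0.45436851 0.28347209 0.13      ] [0.44181225 0.28270537 0.132     ]
```

move_arm:
  steps:
    - [[0.4,-0.4,0],0,1]
    - [[0.4,-0.4,0],0,1]
    - [[0.29,-0.4,0],0,1]
    - [[0,-0.4,0],0,1]
    - [[0,-0.4,0],0,1]
    - [[0,0,0.2],0,1]
    - [[0,0,0.2],0,1]
    - [[0,0,0],0,1]

```text
time: 5.55
tcp_pos: [0.4411, 0.2827, 0.168]
ee_rot: [0.094, -3.135, 0.004]
ft_force: [-0.1, -0.3, -0.7]
finger_gap: 0.0001
grip_force: 0.0
```

move_arm:
  steps:
    - [[0,0,0.2],0,1]
    - [[0,0,0.12],0,1]
    - [[0,0,0.1],0,1]
    - [[0,0,0.1],0,1]

```text
time: 6.05
tcp_pos: [0.4426, 0.2836, 0.1193]
ee_rot: [0.094, -3.139, -0.001]
ft_force: [-3.3, -0.8, 4.8]
finger_gap: 0.0002
grip_force: 2.7
```

move_arm:
  steps:
    - [[0,0,0.08],0,1]
    - [[0,0,0.08],0,1]
    - [[0,0,0.08],0,1]

```text
time: 6.42
tcp_pos: [0.4434, 0.2836, 0.0954]
ee_rot: [-0.093, 3.139, 0.001]
ft_force: [0.3, 0.0, -0.4]
finger_gap: 0.0002
grip_force: 0.3
```

move_arm:
  steps:
    - [[0,0,0.06],0,1]
    - [[0,0,0.06],0,1]
    - [[0,0,0],0,1]

```text
time: 6.8
tcp_pos: [0.4421, 0.2829, 0.0822]
ee_rot: [0.093, -3.138, 0.001]
ft_force: [-0.5, 0.0, -0.6]
finger_gap: -0.0003
grip_force: 0.0
```

move_arm:
  steps:
    - [[0,0,-0.3],0,1]
    - [[0,0,-0.4],0,1]
    - [[0,0,-0.4],0,1]
    - [[0,0.5,-0.1],0,1]
    - [[0,0.5,0],0,1]
    - [[0,0.5,0],0,1]
    - [[0,0.5,0],0,1]
    - [[0,0,0],0,1]

```text
time: 7.8
tcp_pos: [0.4302, 0.4856, 0.203]
ee_rot: [0.099, -3.14, -0.0]
ft_force: [-0.4, -0.5, 0.6]
finger_gap: -0.0003
grip_force: 0.0
```

Run:
```python
from h import *
a=snap('scene','s3')[130:240,205:315];b=snap('top','t3')[180:250,210:306]
a=cv2.resize(a,(400,400));b=cv2.resize(b,(400,292)); b=cv2.copyMakeBorder(b,0,108,0,0,0)
cv2.imwrite('pics/c4.png',np.hstack([a,b])[:,:,::-1]); o=env.observe();print(o['tcp_pos'],o['time'],o['ft_force'])
```

```text
[0.43068604 0.48301887 0.20293992] 7.9 [ 0.64487744 -0.55416757 -0.49886704]
```

View pics/c4.png

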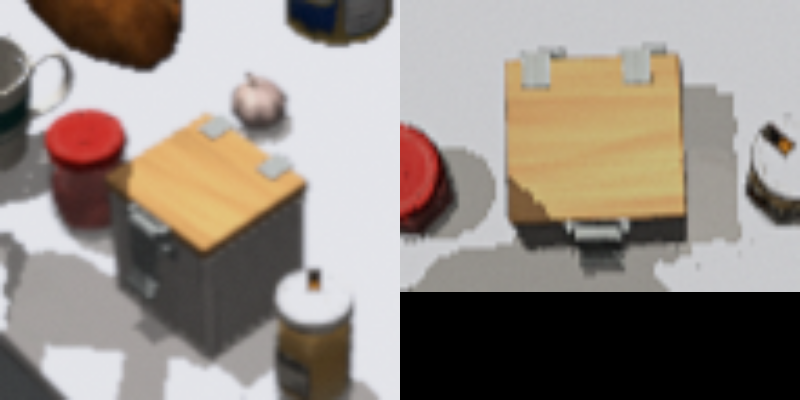

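The lid is shut, and the clip hangs flat against the bin's front at about (145,250) in the scene crop. The bin and its neighbours haven't moved, and the arm is clear.

```bash
python3 -c "
from h import *
print(ticket.hand_in())"
```

```text
the job is handed in; nothing more can be done
None
```

I pressed the lid fully shut, then snapped the clip home against the bin's front; the last pictures show the bin and its neighbours in place and the arm clear, and I handed the job in at about 8 s.

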